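Pump up the board clamp until its indicator pin is out

ROBOT

A 7-joint arm with a two-finger parallel gripper is mounted at the origin on the work surface. World frame = base frame: x ahead of the robot, y to its left, z up, the work surface at z = 0. Lengths are in m, angles in rad, forces in N, time in s.
With the tool pointing down it reaches from about 0.425 to 0.825 m from the base axis. Payload 3.6 kg.
Tool frame: the origin (TCP) lies on the centre line of the jaws, within the pads' length; the fingertips stand 14 mm ahead of it and the grasp point (between the pads) lies 5 mm behind it; z points along the fingers, y is the direction in which the jaws open and shut (so a half turn about z gives the same grasp; the last joint's range is limited). The gripper opens to 85 mm and grips with 20 to 120 N. Pads are 22 mm wide; open, the fingers measure 114 mm over their backs; the gripper's body (76 mm by 85 mm) begins 54 mm behind the grasp point. The pads swing forward as they close: fully open they stand 13 mm farther back than shut.
Start: joints at [1.276, 0.615, -0.013, 1.423, 0.008, 1.103, -0.04], TCP at [0.172, -0.627, 0.245] pointing down, gripper open.
Joint ranges: [-3.12, 3.12], [-0.3, 2.06], [-1.34, 1.32], [0.26, 2.42], [-1.36, 4.5], [0.01, 1.98], [-2.84, 2.84]. Speed limits (rad/s): [2.79, 2.79, 3.14, 3.14, 3.14, 3.14, 3.14].

INTERFACE

Orientations are given as a unit quaternion [x, y, z, w].
In Python, from station import env gives the robot as it stands.
- The arm moves only by the shell command python3 -m creep 'ROWS' [OPENING] [FORCE]. ROWS is JSON, a list of rows, each an object of numbers: "tx", "ty", "tz": the shift along the world's x, y, z in mm; "wx", "wy", "wz": the turn, a rotation vector about the world's x, y, z in degrees. A call has 1 to 10 rows; each row is the pose to reach, as a shift and turn from the pose measured when the call began; what a row does not reach only later rows make up. A row lasts 1/12 s, in which the tool goes at most 41.7 mm and 7.16 degrees, less where a joint would pass 70% of its speed; a pose out of reach is approached as far as the arm can. A call with a gripper value outside its range is refused whole. OPENING is the closure, from 0 (fully open) to 1 (shut), set as the call begins (- or left out, the last holds). The fingers move at their own pace and stop on an object; FORCE is the grip in N (left out, the last holds). Time passes only in rows, so rows that repeat a pose let the fingers close. It gives the time, the measured TCP pose, the force and the opening at its end, in the units of the state.
- env.observe(): the state, without advancing time (a new reading comes with each control period).
- env.get_image(name): name is "scene" or "top" or "wrist"; returns the picture (420x560x3 uint8, red, green, blue); there is no depth.
- env.get_calibration(name): a dict with "fx", "fy", "cx", "cy" (pixels), "rvec" (rotation vector, rad) and "tvec" (3), from world to camera coordinates, as OpenCV has them; the wrist camera has in their place "T_tool_cam" (4x4, takes a point from camera to tool coordinates, whose origin is the TCP and whose axes are the flange's). Camera axes: x right, y down, z forward; pixel columns grow to the right and rows downward; lengths in m; the calibration is good to about 2 mm. A picture is of the moment at which its call begins: read the wrist's pose just before it. get_calibration takes no time and is no camera call.
- env.sign_off(): hands the job in, once; it reports no verdict.
Trained networks look in the newest picture that a camera, given by its name, has taken for a name from the list of things; names that differ only in an ending like _2 or _b are one class to them, and where a whole thing is asked for, a point or a joint stands for the part that bears it (a point fixed in the world has none). Each returns a list of dicts, best first, with "p" (0 to 1); they miss things now and then, are a little off and sometimes report something else, mostly with a low value. They report only what shows in the picture. A call takes as long as a camera call.
- env.regions_of(camera, thing): "pixels" (420x560 bool, what is visible of it) and "rect" ([left, top, right, bottom] in pixels, round what is visible of it).
The state is a dict: "clock": time; "qpos": joint angles; "qvel": joint speeds; "joint_efforts": joint torques, N m; "tool_pos": TCP position; "orientation": TCP orientation; "ft_force": force on the tool from outside, world axes, zero at the start; "ft_torque": the same for the moment, N m; "opening": opening from 0.0 (shut) to 1.0 (fully open).
Only numpy, scipy, OpenCV 4.12 (cv2) and the standard library are available. Lean on these libraries where they do the work, as an engineer would, in place of code of your own. Each camera call takes 0.05 s, during which the arm holds its last target. There are 200 camera calls.

TASK

Pump up the circuit-board clamp: with the fingertips press the round black plunger cap of the hand pump all the way down and let it rise all the way up again, stroke after stroke, until the steel indicator pin beside it has come fully out. Do not touch the pin, do not pick anything up, and leave the tin, the wood block and the sensor where they are. Finish with the plunger back up and the hand clear of everything.

Things in the scene. Friction and masses are not known exactly. Their poses are not given: they have to be found in the camera images.
- rig: Hand pump and board clamp on a steel base plate bolted to the bench (140 mm in x, 300 in y). Origin: centre of its underside; z up. The pump, at the -y end, is a block 88 x 143 mm, its grey top 90 mm above the bench; plunger axis at x 0, y -100 mm, pin axis at x 0, y -35 mm (65 mm apart). The green board and its clamp (96 mm tall) are at the +y end, y +80 mm.
- plunger_top (a point): Centre of the flat top of the plunger's black round cap (44 mm across, flat part 36 mm, 16 mm thick, on a 16 mm rod). It moves with the cap: 140 mm above the bench when up, 116 mm when fully down.
- plunger (a joint): Travel of the plunger in m: 0 = up, 0.024 = down on its hard stop. A spring lifts it again by itself in about 0.5 s when let go: about 4 N to start pressing, 11 N from half way, 14 N at the bottom (a few N more if pressed fast). Only strokes that go down beyond 0.021 count: each lifts the pin one notch of 7.5 mm (the first 1 to 13 mm), as the plunger comes back up; the pin then stays there.
- indicator_pin (a joint): How far the indicator pin has come out, in m: starts between 0 and 0.016, fully out at 0.038 (0.0355 or more counts). It takes three to five full strokes; further strokes then move nothing and do no harm. Pressing on the pin would push it back in.
- pin_tip (a point): Top of the indicator pin, a plain upright steel rod 11 mm across in a collar 20 mm across and 4 mm tall on the pump's grey top. The tip is 98 mm above the bench plus the pin's travel: 98 to 114 mm at the start, 136 mm fully out. A black ring on the pin, 3 mm wide, its lower edge 38 mm below the tip, then shows just above the collar (4 mm gap).
- tin: Closed blue can standing upright, 64 mm across, 75 mm tall, loose; origin at the centre of its underside. Not to be disturbed.
- wood_block: Loose block of light wood, 35 x 70 mm, 55 mm tall; origin at the centre of its underside. Not to be disturbed.
- sensor: Loose white motion sensor with a dome, 55 x 85 mm, 40 mm tall; origin at the centre of its underside. Not to be disturbed.

How it is judged:
By the outcome, as a careful person would: the job done as asked, in the order asked, and still so for the second after the job is handed in, with the robot touching nothing.
It also fails if it takes over 43 s, if anything falls off the work surface, if the arm or the gripper's body presses on something with over 40 N, if the wrist force passes 120 N, or if a joint passes its speed limit or range.

## Working session

There is one attempt and no reset: what is moved stays moved. The work goes in short steps, Python scripts to look and compute and a shell command to move; the robot and the scene stay as the last step left them, time stands still between calls to the robot, and variables do not carry over. Pictures are saved under pics/ and viewed, about 8 in all and at most 12, crops included, and the job is handed in when it is done.

```bash
mkdir -p pics; cat > h.py <<'E'
from station import env
import numpy as np, cv2
def cam(n):
    c=env.get_calibration(n); K=np.array([[c['fx'],0,c['cx']],[0,c['fy'],c['cy']],[0,0,1.]])
    return K,np.array(c['rvec'],float),np.array(c['tvec'],float)
def toz(n,u,v,z):
    K,r,t=cam(n);R=cv2.Rodrigues(r)[0];o=-R.T@t.ravel();d=R.T@np.linalg.inv(K)@[u,v,1];return o+d*(z-o[2])/d[2]
def proj(n,p):
    K,r,t=cam(n);return cv2.projectPoints(np.array([p],float).reshape(-1,1,3),r,t,K,None)[0].reshape(-1,2)
E
python3 - <<'E'
from h import *
s=env.observe();print(s['clock'],s['tool_pos'],s['orientation'],s['ft_force'],s['opening'])
ims=[]
for n in ('scene','top'):
    im=env.get_image(n);ims.append(im)
    cv2.imwrite(f'pics/{n}0.png',im[:,:,::-1])
    for th in ('plunger_top','indicator_pin','rig','tin','wood_block','sensor'):
        for g in env.regions_of(n,th)[:2]:
            ys,xs=np.nonzero(g['pixels']);print(n,th,round(g['p'],2),g['rect'],xs.mean().round(1),ys.mean().round(1),len(xs))
E
```

```text
0.0 [ 0.17179503 -0.62612164  0.24413528] [ 9.91044929e-01  1.33522649e-01 -1.77745965e-04 -1.27295027e-03] [ 0.06086871 -0.47121943 -0.29717637] 0.9991208745003616
scene plunger_top 0.67 [117.5, 132.5, 138.9, 156.9] 129.6 143.6 382
scene indicator_pin 0.41 [157.5, 161.3, 165.4, 164.8] 160.9 161.8 44
scene rig 0.78 [108.5, 134.4, 259.1, 243.1] 179.9 189.6 9204
scene tin 0.71 [94.1, 209.8, 135.1, 249.4] 113.7 226.2 1263
scene tin 0.26 [157.6, 160.4, 163.6, 167.1] 160.9 161.6 60
scene wood_block 0.86 [195.7, 125.2, 231.2, 155.9] 213.0 141.3 846
scene sensor 0.9 [154.7, 238.2, 205.0, 277.6] 178.6 257.4 1106
top plunger_top 0.84 [427.2, 293.7, 451.2, 316.7] 438.3 304.6 540
top indicator_pin 0.7 [412.0, 207.4, 454.5, 245.2] 433.4 226.2 1197
top rig 0.97 [283.8, 225.6, 460.0, 340.8] 373.5 284.7 11816
top tin 0.59 [411.9, 208.5, 452.7, 243.9] 433.0 226.9 1112
top wood_block 0.91 [329.0, 343.8, 367.3, 375.3] 347.6 357.0 910
top sensor 0.74 [334.6, 187.6, 382.1, 227.3] 359.7 205.3 1244
top sensor 0.38 [427.4, 292.4, 452.2, 319.2] 438.0 305.0 555
```

```bash
python3 -c "
import cv2,numpy as np
a=cv2.imread('pics/scene0.png');b=cv2.imread('pics/top0.png');cv2.imwrite('pics/a.png',cv2.resize(np.vstack([a,b]),None,fx=.71,fy=.71))"
```

```text
(no output)
```

View pics/a.png

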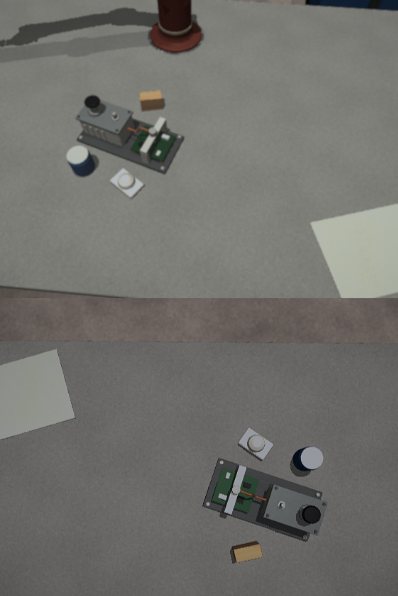

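The scene view (top half) and the top view show the rig. In the top picture the cap is at about (438,305), the pin at about (397,292), the tin at (433,227), the sensor at (360,205) and the wood block at (348,357). The network's top-view "indicator_pin" is actually the tin.

```bash
python3 - <<'E'
from h import *
for n,u,v in (('scene',128.2,143),('top',439,305)): print(n,'cap',toz(n,u,v,.138))
p=toz('top',439,305,.138)
print('rigc',toz('top',373.5,284.7,.03))
for n,u,v in (('scene',160.9,161.8),('top',397,291)): print(n,'pin',toz(n,u,v,.1))
print('tin',toz('top',433,227,.06),'wood',toz('top',348,357,.05),'sensor',toz('top',360,205,.03))
print('base',proj('scene',[0,0,0]),proj('top',[0,0,0]),proj('scene',[.17,-.626,.244]),proj('top',[.17,-.626,.244]))
from scipy.spatial.transform import Rotation as R
s=env.observe();print(R.from_quat(s['orientation']).as_matrix().round(3))
a=cv2.imread('pics/scene0.png')[110:260,80:280];b=cv2.imread('pics/top0.png')[180:330,300:500]
cv2.imwrite('pics/b.png',cv2.resize(np.hstack([a,b]),None,fx=2,fy=2,interpolation=2))
im=env.get_image('wrist');cv2.imwrite('pics/w0.png',im[:,:,::-1])
K=np.zeros((300,1400,3),np.uint8)
o=np.vstack([cv2.resize(np.hstack([a,b]),(800,300),interpolation=2),np.hstack([cv2.resize(im[:,:,::-1],(400,300)),np.zeros((300,400,3),np.uint8)])]);cv2.imwrite('pics/b.png',o)
E
```

```text
scene cap [ 0.47445141 -0.17742252  0.138     ]
top cap [ 0.4704826  -0.17823077  0.138     ]
rigc [ 0.49864182 -0.08731018  0.03      ]
scene pin [ 0.4862008 -0.1167031  0.1      ]
top pin [ 0.49095207 -0.11599269  0.1       ]
tin [ 0.60864733 -0.19237053  0.06      ] wood [ 0.36547981 -0.03656802  0.05      ] sensor [ 0.65130836 -0.06127485  0.03      ]
base [[247.21075178  49.29373409]] [[324.2589287  548.24946577]] [[-53.05527854 -11.3133168 ]] [[777.80267329 528.00180782]]
[[ 0.964  0.265  0.   ]
 [ 0.265 -0.964  0.   ]
 [ 0.    -0.    -1.   ]]
```

View pics/b.png

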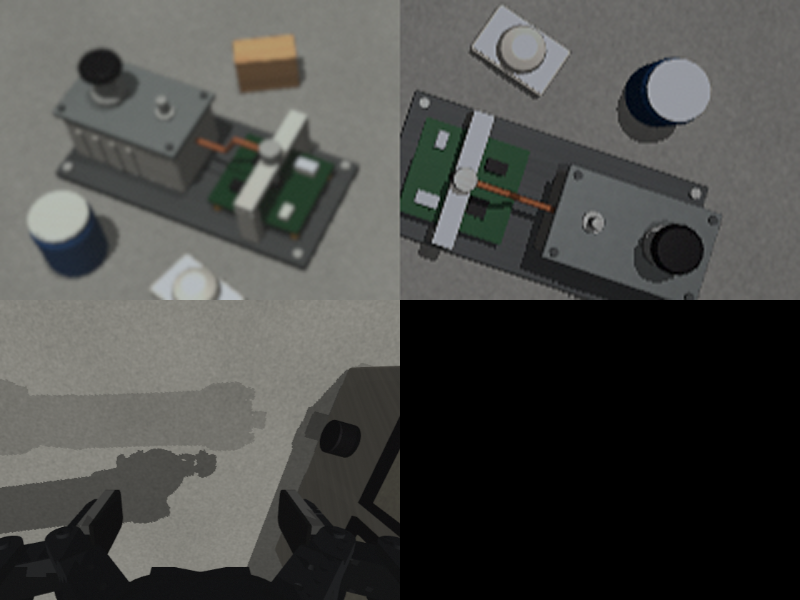

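The cap is at about (0.472, -0.178) and the pin at about (0.489, -0.116). The wrist view shows a dark box with a knob on the right that the top views don't cover, so I'll work out where it is before moving.

```bash
python3 - <<'E'
from h import *
from scipy.spatial.transform import Rotation as R
s=env.observe();c=env.get_calibration('wrist');T=np.array(c['T_tool_cam']);W=np.eye(4);W[:3,:3]=R.from_quat(s['orientation']).as_matrix();W[:3,3]=s['tool_pos'];C=W@T
print(C.round(3))
for u,v in ((280*1.4/1.0*0+350*1.4,70*1.4),(340*1.4,135*1.4),(250*1.4,265*1.4),(300*1.4,110*1.4)):
    d=C[:3,:3]@[(u-c['cx'])/c['fx'],(v-c['cy'])/c['fy'],1]
    for z in (0,.1): print(u,v,z,(C[:3,3]+d*(z-C[2,3])/d[2]).round(3))
E
```

```text
[[ 0.264 -0.927 -0.264  0.239]
 [-0.964 -0.254 -0.072 -0.609]
 [-0.001  0.274 -0.962  0.375]
 [ 0.     0.     0.     1.   ]]
489.99999999999994 98.0 0 [ 0.296 -0.805  0.   ]
489.99999999999994 98.0 0.1 [ 0.281 -0.753  0.1  ]
475.99999999999994 189.0 0 [ 0.208 -0.829  0.   ]
475.99999999999994 189.0 0.1 [ 0.216 -0.77   0.1  ]
350.0 371.0 0 [-0.042 -0.773  0.   ]
350.0 371.0 0.1 [ 0.033 -0.73   0.1  ]
420.0 154.0 0 [ 0.227 -0.759  0.   ]
420.0 154.0 0.1 [ 0.23  -0.719  0.1  ]
```

```bash
python3 -m creep '[{"tx":20,"ty":30},{"tx":42,"ty":62},{"tx":64,"ty":94},{"tx":86,"ty":126},{"tx":108,"ty":158},{"tx":130,"ty":190},{"tx":152,"ty":222},{"tx":174,"ty":254},{"tx":196,"ty":286},{"tx":218,"ty":318}]' 1 60
```

```text
invalid input
```

```bash
python3 - <<'E'
from station import env
s=env.observe();print(s['clock'],s['tool_pos'],s['ft_force'],s['opening'],s['qpos'])
E
```

```text
0.75 [ 0.17201183 -0.62677849  0.24531572] [ 0.37105105  0.1837424  -0.92905638] 1.0024239602734573 [ 1.2764901   0.6148568  -0.01260059  1.42342878  0.00809365  1.10342041
 -0.04037214]
```

```bash
python3 -m creep '[{"tx":20,"ty":30,"tz":0,"wx":0,"wy":0,"wz":0},{"tx":42,"ty":62,"tz":0,"wx":0,"wy":0,"wz":0},{"tx":64,"ty":94,"tz":0,"wx":0,"wy":0,"wz":0},{"tx":86,"ty":126,"tz":0,"wx":0,"wy":0,"wz":0},{"tx":108,"ty":158,"tz":0,"wx":0,"wy":0,"wz":0},{"tx":130,"ty":190,"tz":0,"wx":0,"wy":0,"wz":0},{"tx":152,"ty":222,"tz":0,"wx":0,"wy":0,"wz":0},{"tx":174,"ty":254,"tz":0,"wx":0,"wy":0,"wz":0},{"tx":196,"ty":286,"tz":0,"wx":0,"wy":0,"wz":0},{"tx":218,"ty":318,"tz":0,"wx":0,"wy":0,"wz":0}]' 1 60
```

```text
clock: 1.58
tool_pos: [0.3909, -0.3073, 0.2457]
orientation: [0.991, 0.133, 0.0, 0.0]
ft_force: [1.2, -0.4, 0.8]
opening: -0.0
```

```bash
python3 -m creep '[{"tx":20,"ty":32,"tz":0,"wx":0,"wy":0,"wz":0},{"tx":40,"ty":64,"tz":0,"wx":0,"wy":0,"wz":0},{"tx":60,"ty":97,"tz":-8,"wx":0,"wy":0,"wz":0},{"tx":81,"ty":129,"tz":-25,"wx":0,"wy":0,"wz":0},{"tx":81,"ty":129,"tz":-50,"wx":0,"wy":0,"wz":0},{"tx":81,"ty":129,"tz":-55,"wx":0,"wy":0,"wz":0},{"tx":81,"ty":129,"tz":-55,"wx":0,"wy":0,"wz":0}]'
cat > look.py <<'E'
from h import *
import sys
from scipy.spatial.transform import Rotation as R
tag=sys.argv[1]
s=env.observe();print(s['clock'],np.round(s['tool_pos'],4),np.round(s['ft_force'],1))
ws=[env.get_image(n)[:,:,::-1] for n in ('wrist','scene','top')]
c=env.get_calibration('wrist');C=np.eye(4);C[:3,:3]=R.from_quat(s['orientation']).as_matrix();C[:3,3]=s['tool_pos'];C=C@np.array(c['T_tool_cam'])
for th,z in (('plunger_top',.135),('indicator_pin',.12)):
  for g in env.regions_of('wrist',th)[:2]:
    ys,xs=np.nonzero(g['pixels']);u,v=xs.mean(),ys.mean()
    d=C[:3,:3]@[(u-c['cx'])/c['fx'],(v-c['cy'])/c['fy'],1]
    print(th,round(g['p'],2),g['rect'],(C[:3,3]+d*(z-C[2,3])/d[2]).round(4))
a=ws[1][110:260,80:280];b=ws[2][200:350,340:540]
cv2.imwrite(f'pics/{tag}.png',np.vstack([cv2.resize(np.hstack([a,b]),(600,225),interpolation=2),cv2.resize(ws[0],(600,375))]))
E
python3 look.py c
```

```text
clock: 2.17
tool_pos: [0.4707, -0.178, 0.1894]
orientation: [0.991, 0.134, -0.002, -0.0]
ft_force: [0.4, -1.5, 0.3]
opening: 0.002
2.1667 [ 0.4707 -0.178   0.1894] [ 0.4 -1.5  0.3]
plunger_top 0.81 [239.7, 192.3, 317.1, 264.6] [ 0.4747 -0.1762  0.135 ]
indicator_pin 0.8 [173.8, 149.2, 201.9, 171.4] [ 0.4946 -0.1183  0.12  ]
```

View pics/c.png

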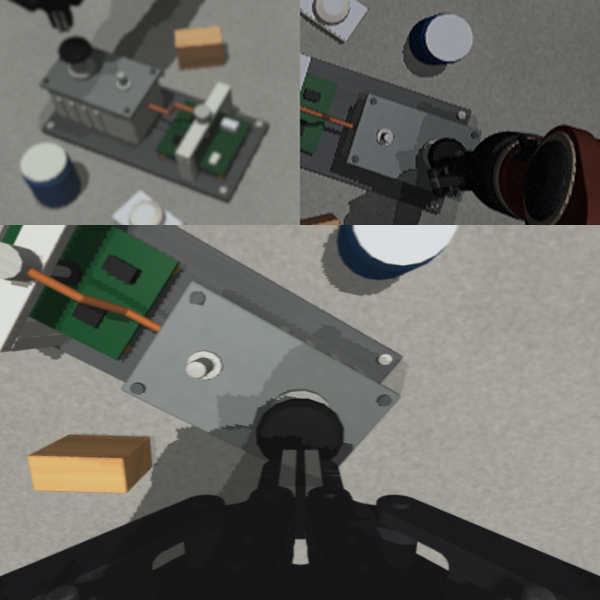

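The wrist view shows the shut fingertips just above the cap, slightly to its near side. The cap centre is at about (280,225) in wrist pixels and the pin is well to the left at about (188,160). I'll make the first stroke, nudged a little towards the cap centre.

```bash
python3 -m creep '[{"tx":2,"ty":1,"tz":-15,"wx":0,"wy":0,"wz":0},{"tx":2,"ty":1,"tz":-30,"wx":0,"wy":0,"wz":0},{"tx":2,"ty":1,"tz":-38,"wx":0,"wy":0,"wz":0},{"tx":2,"ty":1,"tz":-45,"wx":0,"wy":0,"wz":0},{"tx":2,"ty":1,"tz":-52,"wx":0,"wy":0,"wz":0},{"tx":2,"ty":1,"tz":-57,"wx":0,"wy":0,"wz":0},{"tx":2,"ty":1,"tz":-59,"wx":0,"wy":0,"wz":0},{"tx":2,"ty":1,"tz":-60,"wx":0,"wy":0,"wz":0},{"tx":2,"ty":1,"tz":-60,"wx":0,"wy":0,"wz":0}]'
```

```text
clock: 3.17
tool_pos: [0.4739, -0.1797, 0.134]
orientation: [0.991, 0.131, 0.002, 0.002]
ft_force: [-4.1, 1.1, 12.4]
opening: -0.002
```

```bash
python3 -m creep '[{"tx":0,"ty":1,"tz":-6,"wx":0,"wy":0,"wz":0},{"tx":0,"ty":1,"tz":-10,"wx":0,"wy":0,"wz":0},{"tx":0,"ty":1,"tz":-10,"wx":0,"wy":0,"wz":0}]'
```

```text
clock: 3.42
tool_pos: [0.4741, -0.1798, 0.1298]
orientation: [0.991, 0.131, 0.002, 0.003]
ft_force: [-10.9, 3.1, 38.9]
opening: -0.004
```

The force rises steeply to 39 N at TCP z 0.130, which matches the hard stop. Now I'll let the plunger rise and check it.

```bash
python3 -m creep '[{"tx":-1,"ty":2,"tz":15,"wx":0,"wy":0,"wz":0},{"tx":-1,"ty":2,"tz":30,"wx":0,"wy":0,"wz":0},{"tx":-1,"ty":2,"tz":38,"wx":0,"wy":0,"wz":0},{"tx":-1,"ty":2,"tz":38,"wx":0,"wy":0,"wz":0},{"tx":-1,"ty":2,"tz":38,"wx":0,"wy":0,"wz":0},{"tx":-1,"ty":2,"tz":38,"wx":0,"wy":0,"wz":0},{"tx":-1,"ty":2,"tz":38,"wx":0,"wy":0,"wz":0},{"tx":-1,"ty":2,"tz":38,"wx":0,"wy":0,"wz":0},{"tx":-1,"ty":2,"tz":38,"wx":0,"wy":0,"wz":0}]'
python3 look.py d
```

```text
clock: 4.17
tool_pos: [0.4728, -0.1776, 0.167]
orientation: [0.991, 0.131, 0.002, 0.003]
ft_force: [-0.6, 0.2, 0.5]
opening: 0.002
4.1667 [ 0.4728 -0.1776  0.167 ] [-0.6  0.2  0.5]
plunger_top 0.63 [229.6, 210.4, 324.7, 281.9] [ 0.4789 -0.1745  0.135 ]
indicator_pin 0.55 [152.4, 158.0, 190.4, 190.0] [ 0.494  -0.1175  0.12  ]
```

View pics/d.png

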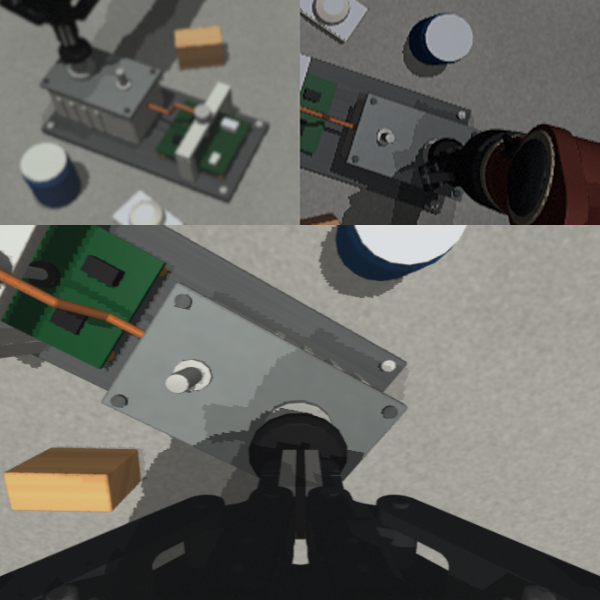

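The cap is back up and the pin stands visibly taller at (183,380 in the picture), so that stroke counted. Next stroke.

```bash
python3 -m creep '[{"tx":1,"ty":0,"tz":-10,"wx":0,"wy":0,"wz":0},{"tx":1,"ty":0,"tz":-18,"wx":0,"wy":0,"wz":0},{"tx":1,"ty":0,"tz":-26,"wx":0,"wy":0,"wz":0},{"tx":1,"ty":0,"tz":-34,"wx":0,"wy":0,"wz":0},{"tx":1,"ty":0,"tz":-40,"wx":0,"wy":0,"wz":0},{"tx":1,"ty":0,"tz":-43,"wx":0,"wy":0,"wz":0},{"tx":1,"ty":0,"tz":-43,"wx":0,"wy":0,"wz":0},{"tx":1,"ty":0,"tz":-43,"wx":0,"wy":0,"wz":0}]'
python3 -m creep '[{"tx":0,"ty":1,"tz":15,"wx":0,"wy":0,"wz":0},{"tx":0,"ty":1,"tz":30,"wx":0,"wy":0,"wz":0},{"tx":-1,"ty":1,"tz":37,"wx":0,"wy":0,"wz":0},{"tx":-1,"ty":1,"tz":37,"wx":0,"wy":0,"wz":0},{"tx":-1,"ty":1,"tz":37,"wx":0,"wy":0,"wz":0},{"tx":-1,"ty":1,"tz":37,"wx":0,"wy":0,"wz":0},{"tx":-1,"ty":1,"tz":37,"wx":0,"wy":0,"wz":0},{"tx":-1,"ty":1,"tz":37,"wx":0,"wy":0,"wz":0},{"tx":-1,"ty":1,"tz":37,"wx":0,"wy":0,"wz":0},{"tx":-1,"ty":1,"tz":37,"wx":0,"wy":0,"wz":0}]'
```

```text
clock: 5.08
tool_pos: [0.4753, -0.1781, 0.1298]
orientation: [0.991, 0.131, 0.004, 0.004]
ft_force: [-9.4, 3.1, 40.0]
opening: -0.001
clock: 5.92
tool_pos: [0.4742, -0.177, 0.1663]
orientation: [0.991, 0.131, 0.004, 0.004]
ft_force: [0.1, -0.2, 0.5]
opening: 0.002
```

```bash
python3 -m creep '[{"tx":0,"ty":0,"tz":-10,"wx":0,"wy":0,"wz":0},{"tx":0,"ty":0,"tz":-18,"wx":0,"wy":0,"wz":0},{"tx":0,"ty":0,"tz":-26,"wx":0,"wy":0,"wz":0},{"tx":0,"ty":0,"tz":-34,"wx":0,"wy":0,"wz":0},{"tx":0,"ty":0,"tz":-39,"wx":0,"wy":0,"wz":0},{"tx":0,"ty":0,"tz":-41,"wx":0,"wy":0,"wz":0},{"tx":0,"ty":0,"tz":-41,"wx":0,"wy":0,"wz":0},{"tx":0,"ty":0,"tz":-41,"wx":0,"wy":0,"wz":0}]'
python3 -m creep '[{"tx":-1,"ty":1,"tz":15,"wx":0,"wy":0,"wz":0},{"tx":-1,"ty":1,"tz":30,"wx":0,"wy":0,"wz":0},{"tx":-1,"ty":1,"tz":37,"wx":0,"wy":0,"wz":0},{"tx":-1,"ty":1,"tz":37,"wx":0,"wy":0,"wz":0},{"tx":-1,"ty":1,"tz":37,"wx":0,"wy":0,"wz":0},{"tx":-1,"ty":1,"tz":37,"wx":0,"wy":0,"wz":0},{"tx":-1,"ty":1,"tz":37,"wx":0,"wy":0,"wz":0},{"tx":-1,"ty":1,"tz":37,"wx":0,"wy":0,"wz":0},{"tx":-1,"ty":1,"tz":37,"wx":0,"wy":0,"wz":0},{"tx":-1,"ty":1,"tz":37,"wx":0,"wy":0,"wz":0}]'
python3 look.py e
```

```text
clock: 6.58
tool_pos: [0.4753, -0.1774, 0.1299]
orientation: [0.991, 0.131, 0.006, 0.005]
ft_force: [-7.3, 2.0, 32.2]
opening: -0.002
clock: 7.42
tool_pos: [0.4741, -0.1763, 0.1664]
orientation: [0.991, 0.131, 0.005, 0.005]
ft_force: [-0.5, -0.1, 0.0]
opening: 0.002
7.4167 [ 0.4741 -0.1763  0.1664] [-0.5 -0.1  0. ]
plunger_top 0.93 [231.4, 214.3, 324.9, 283.9] [ 0.4797 -0.1747  0.135 ]
indicator_pin 0.68 [4.3, 250.2, 129.1, 325.9] [ 0.4207 -0.0754  0.12  ]
indicator_pin 0.67 [147.1, 162.1, 190.1, 199.8] [ 0.4913 -0.1152  0.12  ]
```

View pics/e.png

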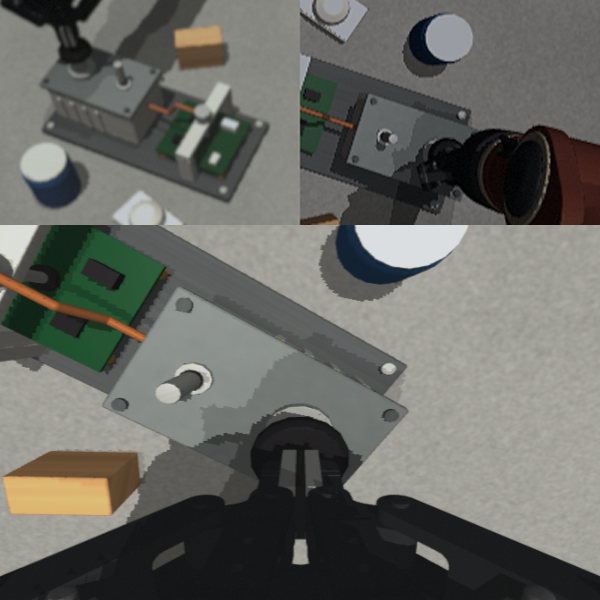

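After three strokes the pin is higher but the black ring isn't showing yet. I'll do two more full strokes, since extra ones do no harm.

```bash
python3 -m creep '[{"tx":0,"ty":-1,"tz":-10,"wx":0,"wy":0,"wz":0},{"tx":0,"ty":-1,"tz":-18,"wx":0,"wy":0,"wz":0},{"tx":0,"ty":-1,"tz":-26,"wx":0,"wy":0,"wz":0},{"tx":0,"ty":-1,"tz":-34,"wx":0,"wy":0,"wz":0},{"tx":0,"ty":-1,"tz":-39,"wx":0,"wy":0,"wz":0},{"tx":0,"ty":-1,"tz":-41,"wx":0,"wy":0,"wz":0},{"tx":0,"ty":-1,"tz":-41,"wx":0,"wy":0,"wz":0},{"tx":0,"ty":-1,"tz":-41,"wx":0,"wy":0,"wz":0}]'
python3 -m creep '[{"tx":-1,"ty":1,"tz":15,"wx":0,"wy":0,"wz":0},{"tx":-1,"ty":1,"tz":30,"wx":0,"wy":0,"wz":0},{"tx":-1,"ty":1,"tz":37,"wx":0,"wy":0,"wz":0},{"tx":-1,"ty":1,"tz":37,"wx":0,"wy":0,"wz":0},{"tx":-1,"ty":1,"tz":37,"wx":0,"wy":0,"wz":0},{"tx":-1,"ty":1,"tz":37,"wx":0,"wy":0,"wz":0},{"tx":-1,"ty":1,"tz":37,"wx":0,"wy":0,"wz":0},{"tx":-1,"ty":1,"tz":37,"wx":0,"wy":0,"wz":0},{"tx":-1,"ty":1,"tz":37,"wx":0,"wy":0,"wz":0},{"tx":-1,"ty":1,"tz":37,"wx":0,"wy":0,"wz":0}]'
```

```text
clock: 8.33
tool_pos: [0.4754, -0.1778, 0.1298]
orientation: [0.991, 0.13, 0.007, 0.006]
ft_force: [-7.0, 2.0, 32.4]
opening: 0.001
clock: 9.17
tool_pos: [0.4742, -0.1768, 0.1664]
orientation: [0.991, 0.131, 0.007, 0.006]
ft_force: [0.5, 0.1, 0.6]
opening: -0.004
```

```bash
python3 -m creep '[{"tx":0,"ty":-1,"tz":-10,"wx":0,"wy":0,"wz":0},{"tx":0,"ty":-1,"tz":-18,"wx":0,"wy":0,"wz":0},{"tx":0,"ty":-1,"tz":-26,"wx":0,"wy":0,"wz":0},{"tx":0,"ty":-1,"tz":-34,"wx":0,"wy":0,"wz":0},{"tx":0,"ty":-1,"tz":-39,"wx":0,"wy":0,"wz":0},{"tx":0,"ty":-1,"tz":-41,"wx":0,"wy":0,"wz":0},{"tx":0,"ty":-1,"tz":-41,"wx":0,"wy":0,"wz":0},{"tx":0,"ty":-1,"tz":-41,"wx":0,"wy":0,"wz":0}]'
python3 -m creep '[{"tx":-1,"ty":0,"tz":15,"wx":0,"wy":0,"wz":0},{"tx":-1,"ty":0,"tz":30,"wx":0,"wy":0,"wz":0},{"tx":-1,"ty":0,"tz":40,"wx":0,"wy":0,"wz":0},{"tx":-1,"ty":0,"tz":50,"wx":0,"wy":0,"wz":0},{"tx":-1,"ty":0,"tz":65,"wx":0,"wy":0,"wz":0},{"tx":-1,"ty":0,"tz":80,"wx":0,"wy":0,"wz":0},{"tx":-1,"ty":-10,"tz":95,"wx":0,"wy":0,"wz":0},{"tx":-1,"ty":-20,"tz":105,"wx":0,"wy":0,"wz":0},{"tx":-1,"ty":-20,"tz":105,"wx":0,"wy":0,"wz":0},{"tx":-1,"ty":-20,"tz":105,"wx":0,"wy":0,"wz":0}]'
python3 look.py f; python3 - <<'E'
import cv2,numpy as np
from h import *
a=env.get_image('scene')[:,:,::-1][120:195,100:200]
b=env.get_image('wrist')[:,:,::-1][60:300,60:380]
cv2.imwrite('pics/g.png',np.hstack([cv2.resize(a,(400,300),interpolation=2),cv2.resize(b,(400,300))]))
for n in('top','scene'):
  for th in('tin','wood_block','sensor'):
    env.get_image(n)
    g=env.regions_of(n,th)
    if g: print(n,th,g[0]['rect'])
E
```

```text
clock: 9.83
tool_pos: [0.4754, -0.1782, 0.1299]
orientation: [0.991, 0.13, 0.009, 0.007]
ft_force: [-7.7, 1.6, 32.2]
opening: -0.002
clock: 10.67
tool_pos: [0.4741, -0.1985, 0.2346]
orientation: [0.991, 0.13, 0.008, 0.007]
ft_force: [0.4, 0.2, -0.3]
opening: -0.003
10.6667 [ 0.4741 -0.1985  0.2346] [ 0.4  0.2 -0.3]
plunger_top 0.58 [208.6, 179.5, 278.8, 241.6] [ 0.4721 -0.1767  0.135 ]
indicator_pin 0.63 [146.9, 140.2, 183.0, 167.9] [ 0.4914 -0.1153  0.12  ]
top tin [414.5, 206.6, 452.0, 243.0]
top wood_block [328.4, 341.4, 369.4, 375.4]
top sensor [332.2, 185.8, 382.2, 227.7]
scene tin [93.9, 206.1, 137.9, 245.9]
scene wood_block [194.8, 125.2, 232.4, 156.5]
scene sensor [153.4, 239.0, 202.7, 278.4]
```

View pics/f.png

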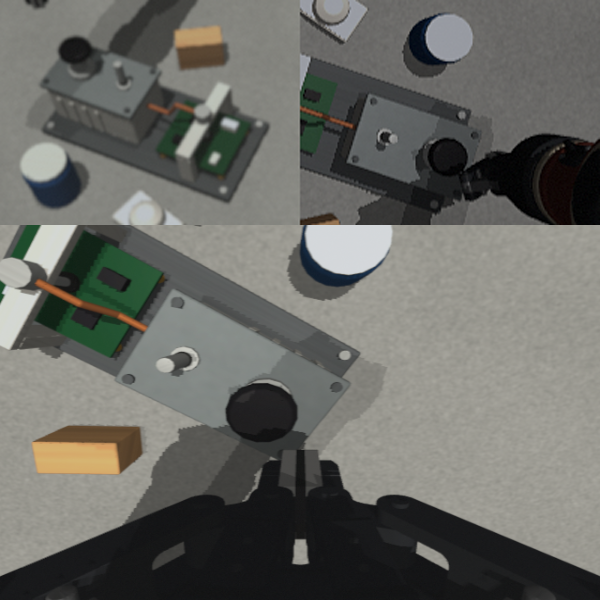

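View pics/g.png

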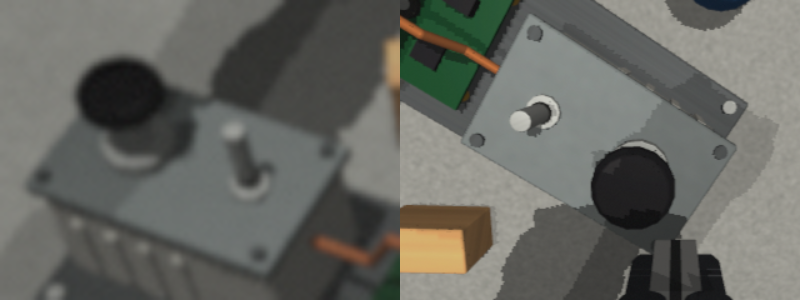

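The cap is up, the hand is clear and the tin, block and sensor haven't moved. The pin is long, but I can't make out a ring. I'll measure the pin tip's height in the wrist and scene pictures.

```bash
python3 - <<'E'
from h import *
from scipy.spatial.transform import Rotation as R
s=env.observe();c=env.get_calibration('wrist');C=np.eye(4);C[:3,:3]=R.from_quat(s['orientation']).as_matrix();C[:3,3]=s['tool_pos'];C=C@np.array(c['T_tool_cam'])
def wz(u,v,z):
    d=C[:3,:3]@[(u-c['cx'])/c['fx'],(v-c['cy'])/c['fy'],1];return C[:3,3]+d*(z-C[2,3])/d[2]
bw=wz(174.4,149.6,.094);bs=toz('scene',162.2,166.2,.094)
print('collar',bw.round(4),bs.round(4),'cap',wz(253,209.5,.14).round(4))
for z in np.arange(.098,.142,.006):
    print(round(z,3),'wrist off',((wz(156,156.8,z)-bw)*1e3).round(1)[:2],'scene off',((toz('scene',158.25,152.5,z)-bs)*1e3).round(1)[:2])
w=env.get_image('wrist')[:,:,::-1][125:185,135:215];t=env.get_image('scene')[:,:,::-1][140:180,140:190]
cv2.imwrite('pics/i.png',np.hstack([cv2.resize(w,(480,360),interpolation=2),cv2.resize(cv2.convertScaleAbs(t,alpha=1.3),(310,360),interpolation=2)]))
E
```

```text
collar [ 0.4915 -0.1166  0.094 ] [ 0.4926 -0.1138  0.094 ] cap [ 0.475  -0.1822  0.14  ]
0.098 wrist off [-7.8 10.9] scene off [-31.5 -14.2]
0.104 wrist off [-6.5  9.2] scene off [-26.7 -12. ]
0.11 wrist off [-5.3  7.6] scene off [-22.   -9.7]
0.116 wrist off [-4.1  6. ] scene off [-17.2  -7.4]
0.122 wrist off [-2.8  4.3] scene off [-12.5  -5.1]
0.128 wrist off [-1.6  2.7] scene off [-7.8 -2.9]
0.134 wrist off [-0.3  1. ] scene off [-3.  -0.6]
0.14 wrist off [ 0.9 -0.6] scene off [1.7 1.7]
```

View pics/i.png

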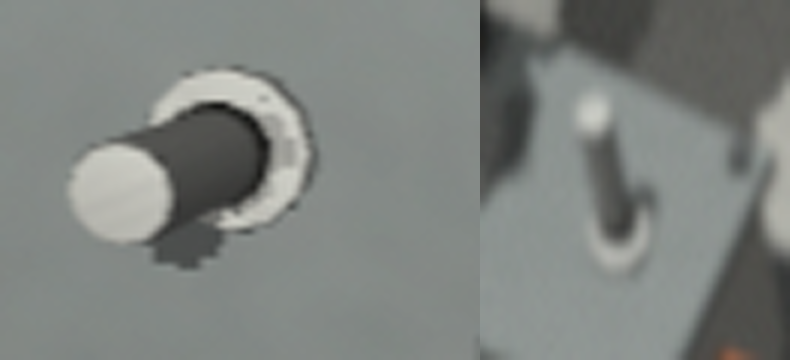

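Both views put the pin tip at about 0.137 m (fully out is 0.136), and the black ring shows as a dark band just above the collar. The plunger is up and the hand is clear, so I'm handing in.

```bash
python3 -c "
from station import env
s=env.observe();print(s['clock'],s['ft_force'],env.sign_off())"
```

```text
the job is handed in; nothing more can be done
11.7167 [-0.24408511 -0.39206736  0.86589872] None
```

I gave the plunger five full strokes with the shut fingertips, and the indicator pin is fully out. Each stroke reached the hard stop at 32–40 N, and I let the plunger rise each time before going on. The job was handed in at 11.7 s.

- **Pin:** the wrist and scene views both put the tip at about 137 mm, against 136 mm fully out. The black ring shows as a dark band just above the collar, faint in the scene view and clearer in the wrist close-up. The pin looked about the same after the third stroke, so the last one or two probably moved nothing.
- **Plunger and hand:** the plunger is back up. The fingertips are about 80 mm above the cap and 20 mm to the side, with almost no force on the wrist.
- **Tin, wood block and sensor:** all found where they started, within about 4 pixels.
- **What disagreed or failed:**
  - The network first reported the tin as the pin in the top view, and once picked out the wrong region in the wrist view. I used the pictures there instead.
  - My first move command was refused and moved nothing; it went through once every row had all six numbers.

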